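# Load four capacitors into their size nests

### The arm

A 6-joint arm with a two-finger parallel gripper is mounted at the origin on a cart in front of the work surface, level with it; the furniture and walls round the work are solid. World frame = base frame: x ahead of the robot, y to its left, z up, the work surface at z = 0. Lengths are in mm, angles in rad, forces in N, time in s.
With the tool pointing down it reaches from about 350 to 875 mm from the base axis. Payload 4.2 kg.
Tool frame: the origin (TCP) lies midway between the tips of the shut fingers; the grasp point (between the pads) lies 19 mm behind it; z points along the fingers, y is the line along which they close (so a half turn about z gives the same grasp; the last joint's range is limited). The gripper opens to 85 mm and grips with 20 to 120 N. Pads are 22 mm wide; open, the fingers measure 114 mm over their backs; the gripper's body (76 mm by 85 mm) begins 54 mm behind the grasp point. The pads swing forward as they close: fully open they stand 13 mm farther back than shut.
Start: joints at [-0.987, 0.385, 0.008, 0, -1.194, -0.259], TCP at [199.465, -592.295, 231.312] pointing down, gripper open.
Joint ranges: [-3.14, 3.14], [-1.21, 2.06], [-1.07, 1.41], [-3.16, 2.05], [-2.99, -0.16], [-3.1, 3.1]. Speed limits (rad/s): [2.79, 2.79, 3.14, 3.14, 3.14, 3.14].

### API

Orientations are given as a unit quaternion [x, y, z, w].
In Python, from bench import arm gives the robot as it stands.
- The arm moves only by the tool send_rows, never from a script. Its argument "targets" is a list of rows, each an object of numbers: "gripper": the gripper command: -1 is fully open, 1 is shut, values between are in proportion; "x", "y", "z": the shift along the tool's x, y, z in cm; "ax", "ay", "az": the turn, a rotation vector about the tool's x, y, z in degrees. A call has 1 to 5 rows; each row shifts and turns the commanded pose from where the row before left it, along the tool's axes as they then stand; what a row does not reach is not made up. A row lasts 1/12 s, in which the tool goes at most 41.7 mm and 7.16 degrees, less where a joint would pass 70% of its speed; a pose out of reach is approached as far as the arm can. A call is refused whole if a number of a shift passes 4.17 or a number of a turn 7.16, either way. A call with a gripper value outside its range is refused whole. The fingers move at their own pace and stop on an object; the grip force is fixed at half the most. Time passes only in rows, so rows that do not move let the fingers close. It gives the time, the measured TCP pose, the force, the opening and the grip force at its end, in the units of the state.
- arm.read_state(): the state, without advancing time (a new reading comes with each control period).
- arm.get_image(name): name is "scene" or "top"; returns (picture, depth): 400x640x3 uint8, red, green, blue; 400x640 float32, mm along the optical axis (not along the pixel's ray), 0 where there is no reading.
- arm.camera_model(name): a dict with "fx", "fy", "cx", "cy" (pixels), "distortion" ([k1, k2, p1, p2, k3] as OpenCV has them; the pictures are not rectified), "cam_to_world" (4x4, takes a point from camera to world coordinates). Camera axes: x right, y down, z forward; pixel columns grow to the right and rows downward; lengths in mm; the calibration is good to about 2 mm. A picture is of the moment at which its call begins. camera_model takes no time and is no camera call.
- arm.job_done(): hands the job in; it is judged then, once.
Trained networks look in the newest picture that a camera, given by its name, has taken for a name from the list of things; names that differ only in an ending like _2 or _b are one class to them, and where a whole thing is asked for, a point or a joint stands for the part that bears it (a point fixed in the world has none). Each returns a list of dicts, best first, with "score" (0 to 1); they miss things now and then, are a little off and sometimes report something else, mostly with a low value. They report only what shows in the picture. A call takes as long as a camera call. They do not tell look-alikes from the thing itself.
- arm.boxes_of(camera, thing): "rect" ([left, top, width, height] in pixels, round what is visible of it).
The state is a dict: "clock": time; "joints": joint angles; "joint_vel": joint speeds; "joint_efforts": joint torques, N m; "position": TCP position; "ee_rot": TCP orientation; "contact_force": force on the tool from outside, world axes, zero at the start; "wrist_torque": the same for the moment, N m; "gripper_width": finger opening in mm; "grasp_force": force on a finger pad.
Only numpy, scipy, OpenCV 4.12 (cv2) and the standard library are available. Lean on these libraries where they do the work, as an engineer would, in place of code of your own. Each camera call takes 0.05 s, during which the arm holds its last target. There are 200 camera calls.

### The job

Pick the four capacitors out from among the other parts on the bench and stand each one upright in the round cup of its size: the thinnest in the smallest cup, the thickest in the largest, the two between likewise. All four must stand flat on the cup floors, released, and the two heat sinks must stay where they lie.

Things in the scene. Friction and masses are not known exactly. Their poses are not given: they have to be found in the camera images.
- cap_20: the thinnest of four upright round capacitors: black sleeve, bare metal top face, 20 mm diameter, 46 mm tall, loose, standing on the bench. Origin: centre of its underside; z points up along its axis.
- cap_30: the second thinnest of four upright round capacitors: black sleeve, bare metal top face, 30 mm diameter, 50 mm tall, loose, standing on the bench. Origin: centre of its underside; z points up along its axis.
- cap_40: the second thickest of four upright round capacitors: black sleeve, bare metal top face, 40 mm diameter, 50 mm tall, loose, standing on the bench. Origin: centre of its underside; z points up along its axis.
- cap_50: the thickest of four upright round capacitors: black sleeve, bare metal top face, 50 mm diameter, 55 mm tall, loose, standing on the bench. Origin: centre of its underside; z points up along its axis.
- nest_20: the smallest of four fixed, open, round dark metal cups in a row along the far side of the work: inside diameter 36 mm (the capacitor that belongs in it is 20 mm, so 8 mm of play all round), wall 3 mm, rim 12 mm above the bench, inner floor 3 mm above it, foot flange 50 mm across. Origin: centre of its underside, at bench height; z up.
- nest_30: the second smallest of four fixed, open, round dark metal cups in a row along the far side of the work: inside diameter 46 mm (the capacitor that belongs in it is 30 mm, so 8 mm of play all round), wall 3 mm, rim 12 mm above the bench, inner floor 3 mm above it, foot flange 60 mm across. Origin: centre of its underside, at bench height; z up.
- nest_40: the second largest of four fixed, open, round dark metal cups in a row along the far side of the work: inside diameter 56 mm (the capacitor that belongs in it is 40 mm, so 8 mm of play all round), wall 3 mm, rim 12 mm above the bench, inner floor 3 mm above it, foot flange 70 mm across. Origin: centre of its underside, at bench height; z up.
- nest_50: the largest of four fixed, open, round dark metal cups in a row along the far side of the work: inside diameter 66 mm (the capacitor that belongs in it is 50 mm, so 8 mm of play all round), wall 3 mm, rim 12 mm above the bench, inner floor 3 mm above it, foot flange 80 mm across. Origin: centre of its underside, at bench height; z up.
- heat_sink: one of two black finned heat sinks, 30 x 40 mm (x, y) and 22 mm tall, loose, lying among the capacitors; to be left where it is. Origin: centre of its underside; z up, fins upward.
- heat_sink_b: the other of two black finned heat sinks, 30 x 40 mm (x, y) and 22 mm tall, loose, lying among the capacitors; to be left where it is. Origin: centre of its underside; z up, fins upward.
Mind the look-alikes: they are no part of the job. Leave any green or yellow look-alike of the cap_30 alone.

How it is judged (in metres and radians):
At the end, for the whole second after the job is handed in: Each capacitor stands upright (within 0.1 rad) inside the cup of its own size, its underside on the cup floor (1 to 6 mm above the bench) and its axis within 11 mm of the cup's, at rest and released; each heat sink is within 25 mm of where it started (horizontal distance between cap_20 and nest_20 below 0.011 m and z of cap_20 in the frame of nest_20 between 0.001 and 0.006 m and angle between each of cap_20, cap_30, cap_40, cap_50's own z axis and vertical below 0.1 rad and linear speed of each of cap_20, cap_30, cap_40, cap_50 below 0.02 m/s and horizontal distance between cap_30 and nest_30 below 0.011 m and z of cap_30 in the frame of nest_30 between 0.001 and 0.006 m and horizontal distance between cap_40 and nest_40 below 0.011 m and z of cap_40 in the frame of nest_40 between 0.001 and 0.006 m and horizontal distance between cap_50 and nest_50 below 0.011 m and z of cap_50 in the frame of nest_50 between 0.001 and 0.006 m and distance of each of heat_sink, heat_sink_b from where it was at the start of the episode below 0.025 m); the robot touches nothing.
It fails at once if a heat sink was moved by more than 25 mm (distance of any of heat_sink, heat_sink_b from where it was at the start of the episode above 0.025 m).
It also fails if it takes over 80 s, if anything falls off the work surface, if the arm or the gripper's body presses on something with over 40 N, if the wrist force passes 120 N, or if a joint passes its speed limit or range.

## Working session

There is one attempt and no reset: what is moved stays moved. The work goes in short steps, Python scripts to look and compute and a tool call to move; the robot and the scene stay as the last step left them, time stands still between calls to the robot, and variables do not carry over. Pictures are saved under pics/ and viewed, at most 14 in all, crops included, and the job is handed in when it is done.

Besides the shell and the picture viewer there is one more tool, called after "Request:" by a JSON object that holds its "api" and its "payload". send_rows: Moves the arm, as the interface text tells. Its arguments: {"type":"object","properties":{"targets":{"type":"array"}},"required":["targets"]}

```bash
mkdir -p pics
cat > h.py <<'E'
import numpy as np,cv2
from bench import arm
def cam(n):
    m=arm.camera_model(n);K=np.array([[m['fx'],0,m['cx']],[0,m['fy'],m['cy']],[0,0,1.]])
    return K,np.array(m['distortion'],float),np.array(m['cam_to_world'])
def world(n,depth):
    K,d,T=cam(n);h,w=depth.shape
    uv=np.stack(np.meshgrid(np.arange(w),np.arange(h)),-1).reshape(-1,1,2).astype(np.float32)
    r=cv2.undistortPoints(uv,K,d)[:,0]
    p=np.c_[r,np.ones(len(r))]*depth.reshape(-1,1)
    return (p@T[:3,:3].T+T[:3,3]).reshape(h,w,3)
E
python3 - <<'E'
from h import *
for n in('scene','top'):
    im,d=arm.get_image(n);cv2.imwrite(f'pics/{n}0.png',im[:,:,::-1]);np.save(n+'0.npy',d)
    print(n,cam(n)[2].round(2).tolist(),cam(n)[0][0,0])
    for t in['cap_20','cap_30','cap_40','cap_50','nest_20','nest_30','nest_40','nest_50','heat_sink']:
        print(t,[(np.round(b['rect']).tolist(),round(b['score'],2)) for b in arm.boxes_of(n,t)][:5])
s=arm.read_state();print(s['clock'],s['position'],s['ee_rot'],s['gripper_width'])
E
```

```text
scene [[-0.56, -0.49, 0.67, -105.88], [-0.83, 0.3, -0.46, 573.16], [0.02, -0.82, -0.58, 602.33], [0.0, 0.0, 0.0, 1.0]] 469.75372654365043
cap_20 [([247.0, 214.0, 20.0, 31.0], 0.98), ([341.0, 205.0, 13.0, 28.0], 0.89), ([369.0, 198.0, 15.0, 24.0], 0.88), ([402.0, 220.0, 14.0, 27.0], 0.77), ([418.0, 181.0, 14.0, 22.0], 0.59)]
cap_30 [([247.0, 214.0, 20.0, 31.0], 0.98), ([341.0, 205.0, 13.0, 28.0], 0.89), ([369.0, 198.0, 15.0, 24.0], 0.88), ([402.0, 220.0, 14.0, 27.0], 0.77), ([418.0, 181.0, 14.0, 22.0], 0.59)]
cap_40 [([247.0, 214.0, 20.0, 31.0], 0.98), ([341.0, 205.0, 13.0, 28.0], 0.89), ([369.0, 198.0, 15.0, 24.0], 0.88), ([402.0, 220.0, 14.0, 27.0], 0.77), ([418.0, 181.0, 14.0, 22.0], 0.59)]
cap_50 [([247.0, 214.0, 20.0, 31.0], 0.98), ([341.0, 205.0, 13.0, 28.0], 0.89), ([369.0, 198.0, 15.0, 24.0], 0.88), ([402.0, 220.0, 14.0, 27.0], 0.77), ([418.0, 181.0, 14.0, 22.0], 0.59)]
nest_20 [([251.0, 190.0, 29.0, 20.0], 0.77), ([322.0, 160.0, 32.0, 23.0], 0.67), ([287.0, 177.0, 23.0, 17.0], 0.59), ([356.0, 159.0, 21.0, 7.0], 0.5)]
nest_30 [([251.0, 190.0, 29.0, 20.0], 0.77), ([322.0, 160.0
[... 1337 characters left out ...]
142.0, 18.0, 19.0], 0.55)]
nest_30 [([359.0, 133.0, 28.0, 35.0], 0.85), ([318.0, 142.0, 22.0, 26.0], 0.83), ([283.0, 144.0, 28.0, 25.0], 0.62), ([401.0, 142.0, 18.0, 19.0], 0.55)]
nest_40 [([359.0, 133.0, 28.0, 35.0], 0.85), ([318.0, 142.0, 22.0, 26.0], 0.83), ([283.0, 144.0, 28.0, 25.0], 0.62), ([401.0, 142.0, 18.0, 19.0], 0.55)]
nest_50 [([359.0, 133.0, 28.0, 35.0], 0.85), ([318.0, 142.0, 22.0, 26.0], 0.83), ([283.0, 144.0, 28.0, 25.0], 0.62), ([401.0, 142.0, 18.0, 19.0], 0.55)]
heat_sink [([235.0, 216.0, 17.0, 18.0], 0.75), ([284.0, 215.0, 18.0, 17.0], 0.47)]
1.0 [ 199.45524187 -592.29315247  231.33263711] [-1.61676619e-01  9.86843792e-01 -1.67406485e-05  1.85368318e-05] 85.27973065195644
```

Run:
```python
import cv2
a=cv2.imread('pics/top0.png')[120:260,220:430];cv2.imwrite('pics/topc.png',cv2.resize(a,None,fx=3.8,fy=3.8,interpolation=cv2.INTER_CUBIC))
a=cv2.imread('pics/scene0.png')[140:300,220:450];cv2.imwrite('pics/scenec.png',cv2.resize(a,None,fx=3.4,fy=3.4,interpolation=cv2.INTER_CUBIC))
```

```text
(no output)
```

View pics/topc.png

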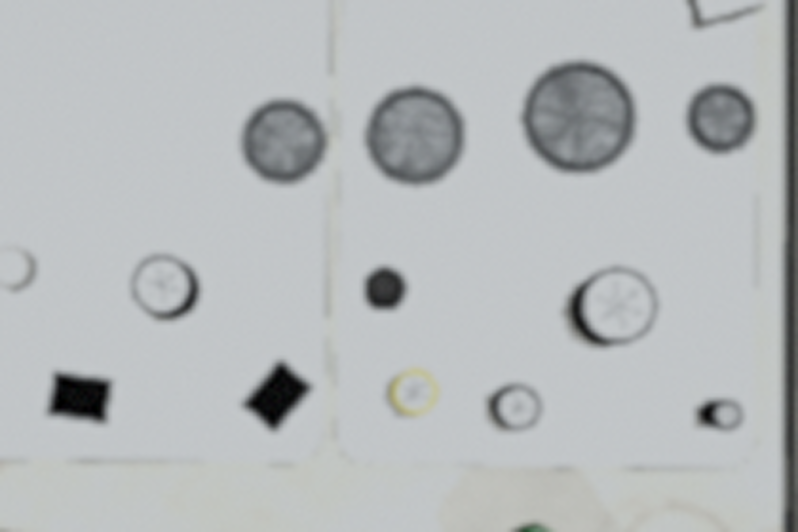

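View pics/scenec.png

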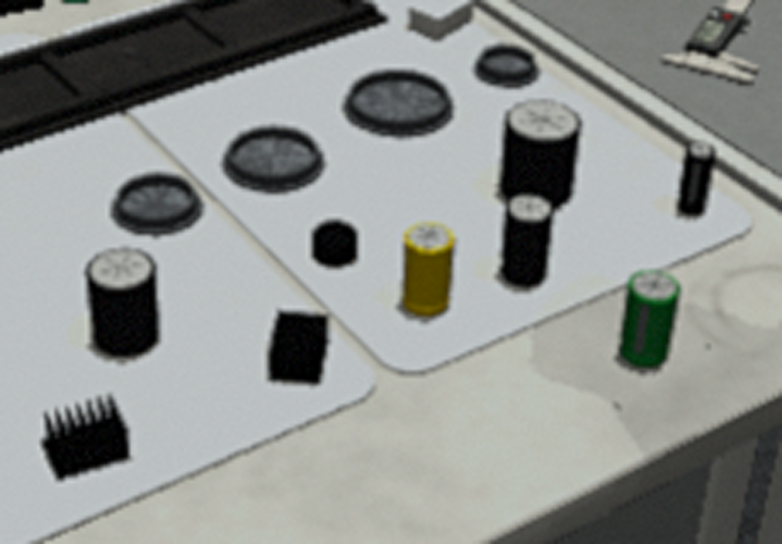

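View pics/top0.png

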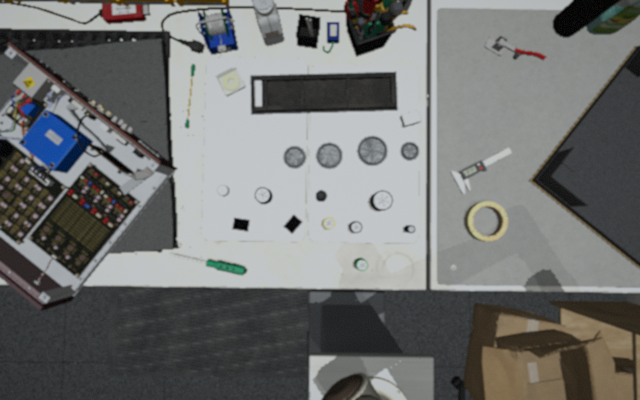

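```bash
cat > meas.py <<'E'
from h import *
def tops(n,d,seeds,r=45):
    W=world(n,d);out={}
    for k,(x,y,rr) in seeds.items():
        m=(np.hypot(W[...,0]-x,W[...,1]-y)<rr)&(W[...,2]>5)&(d>0)
        P=W[m]
        if len(P)<5: out[k]=None;continue
        zt=np.percentile(P[:,2],85);T=P[abs(P[:,2]-zt)<5]
        (c,rad)=cv2.minEnclosingCircle(T[:,:2].astype(np.float32))
        out[k]=np.round([zt,*T[:,:2].mean(0),*c,rad,len(T)],1).tolist()
    return out
def ray(n,uv,z):
    K,D,T=cam(n);r=cv2.undistortPoints(np.array([[uv]],np.float32),K,D)[0,0]
    v=T[:3,:3]@np.array([*r,1]);return T[:3,3]+v*(z-T[2,3])/v[2]
E
python3 - <<'E'
from meas import *
im=cv2.imread('pics/top0.png',0)
px=dict(c20=(410,229),c30=(356,227),c40=(263,195),c50=(382,200),n20=(410,151),n30=(295,157),n40=(329,155),n50=(372,150),hs=(241,224),hsb=(293,223),blk=(321,196),wht=(223,190),yel=(329,223))
seeds={k:(*ray('top',p,50 if k[0]=='c' else 10)[:2],45 if k=='n50' else 38) for k,p in px.items()}
dt,ds=np.load('top0.npy'),np.load('scene0.npy')
a,b=tops('top',dt,seeds),tops('scene',ds,seeds)
for k in px: print(k,np.round(seeds[k][:2],0),a[k],b[k])
# nests: dark blob ellipse at rim height
for k in ('n20','n30','n40','n50'):
    u,v=px[k];c=im[v-20:v+21,u-20:u+21]
    c=cv2.resize(c,None,fx=4,fy=4,interpolation=cv2.INTER_CUBIC)
    _,l,s,ce=cv2.connectedComponentsWithStats((c<150).astype(np.uint8))
    i=l[80,80] or 1+np.argmax(s[1:,4]);
    uv=(ce[i]+.5)/4-.5+[u-20,v-20];print(k,uv.round(2),'diam px',(s[i,2:4]/4),'xy@z8',ray('top',uv,8).round(1))
E
```

```text
c20 [477. -85.] [49.0, 477.6, -88.4, 477.6, -89.0, 9.7, 49.0] [46.2, 474.3, -87.0, 474.7, -88.4, 9.8, 49.0]
c30 [480.  49.] [53.4, 480.8, 48.1, 480.7, 48.3, 14.6, 106.0] [50.9, 478.9, 51.4, 481.0, 48.7, 16.3, 116.0]
c40 [556. 280.] [53.5, 556.6, 280.8, 557.0, 280.7, 19.5, 195.0] [51.4, 554.0, 283.0, 556.2, 282.0, 20.6, 236.0]
c50 [548. -15.] [58.3, 547.1, -15.1, 547.1, -15.5, 24.6, 309.0] [56.4, 544.7, -12.8, 546.8, -16.6, 26.8, 252.0]
n20 [679. -94.] [13.6, 679.9, -95.2, 681.3, -94.5, 21.1, 71.0] [12.6, 679.7, -93.3, 683.5, -92.0, 23.7, 74.0]
n30 [659. 205.] [13.5, 660.7, 205.2, 659.1, 204.7, 28.1, 85.0] [12.7, 659.8, 207.6, 660.4, 207.8, 27.4, 129.0]
n40 [666. 116.] [13.4, 666.9, 116.3, 665.9, 115.6, 30.6, 97.0] [12.4, 664.8, 117.7, 666.3, 117.9, 32.6, 145.0]
n50 [681.   5.] [13.1, 681.1, 2.8, 681.7, 3.9, 37.1, 123.0] [12.6, 679.5, 4.8, 680.2, 4.6, 38.0, 147.0]
hs [484. 341.] [23.6, 482.8, 339.8, 482.4, 339.8, 22.4, 87.0] [22.4, 481.6, 340.4, 481.2, 341.2, 23.4, 138.0]
hsb [488. 207.] [23.6, 484.4, 208.5, 484.3, 207.3, 21.8, 59.0] [22.7, 484.3, 209.7, 484.6, 209.5, 23.0, 220.0]
blk [559. 136.] [19.3, 559.2, 135.8, 559.5, 135.8, 14.3, 99.0] [17.9, 558.0, 137.6, 558.9, 136.5, 15.8, 111.0]
wht [571. 389.] [22.9, 569.8, 386.8, 569.5, 386.8, 13.4, 91.0] [19.9, 566.6, 389.1, 568.2, 388.6, 14.4, 130.0]
yel [489. 114.] [53.0, 489.7, 115.6, 489.7, 115.5, 14.6, 108.0] [51.1, 487.8, 118.8, 489.7, 117.9, 16.3, 128.0]
n20 [409.27 150.73] diam px [18.   18.25] xy@z8 [680.5 -92.8   8. ]
n30 [294.18 156.78] diam px [22.5  22.25] xy@z8 [660.1 206.9   8. ]
n40 [328.79 155.31] diam px [25.75 26.  ] xy@z8 [665.3 117.    8. ]
n50 [371.86 150.26] diam px [30.  29.5] xy@z8 [680.3   4.9   8. ]
```

Capacitor candidates in the top image:
- (410,229) is black, 20 mm wide and 46 mm tall, so cap_20.
- (356,227) is black, 30 mm wide and 50 mm tall, so cap_30.
- (329,223) is yellow and (361,264) is green, so both are cap_30 look-alikes.
- (263,195) is 40 mm wide, so cap_40.
- (382,200) is 50 mm wide, so cap_50.
- (321,196) and (223,190) are only about 20 mm tall, so neither is a capacitor.

I'll confirm this with one crop while the arm heads for cap_20.

Run:
```python
import cv2
a=cv2.imread('pics/scene0.png')[160:255,330:435];b=cv2.imread('pics/top0.png')[180:275,320:425]
cv2.imwrite('pics/conf.png',cv2.resize(cv2.hconcat([a,b]),None,fx=3.8,fy=3.8,interpolation=cv2.INTER_CUBIC))
```

```text
(no output)
```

View pics/conf.png

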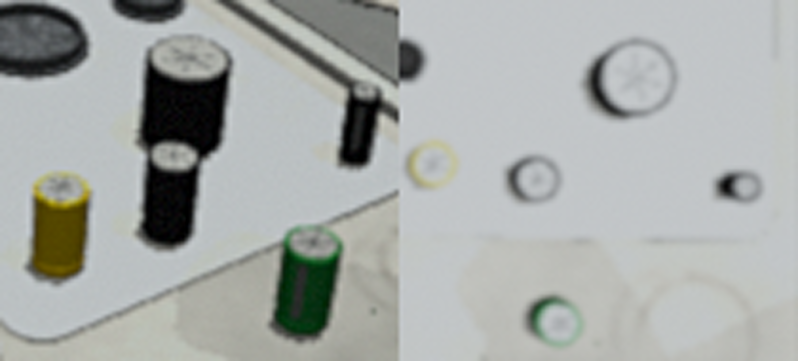

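Request:
{"api": "send_rows", "payload": {"targets": [{"gripper": -0.2,"az": 7,"y": 1},{"gripper": -0.2,"az": 7,"y": 1},{"gripper": -0.2,"az": 4.6,"y": 1},{"gripper": -0.2,"x": -2,"y": 3},{"gripper": -0.2,"x": -2,"y": 3}]}}

```text
$.targets[0]: bad value
```

The crop confirms it: the middle black cylinder beside the yellow one is cap_30, the wide one is cap_50 and the thin one at right is cap_20. The row was refused, so I'll resend it with every key.

Request:
{"api": "send_rows", "payload": {"targets": [{"gripper": -0.2,"x": 0,"y": 1,"z": 0,"ax": 0,"ay": 0,"az": 7},{"gripper": -0.2,"x": 0,"y": 1,"z": 0,"ax": 0,"ay": 0,"az": 7},{"gripper": -0.2,"x": 0,"y": 1,"z": 0,"ax": 0,"ay": 0,"az": 4.6},{"gripper": -0.2,"x": -2,"y": 3,"z": 0,"ax": 0,"ay": 0,"az": 0},{"gripper": -0.2,"x": -2,"y": 3,"z": 0,"ax": 0,"ay": 0,"az": 0}]}}

```text
clock: 1.42
position: [233.0, -502.7, 231.0]
ee_rot: [0.002, 1.0, 0.0, -0.0]
contact_force: [1.4, 0.2, 0.6]
gripper_width: 51.6
grasp_force: 0.0
```

Request:
{"api": "send_rows", "payload": {"targets": [{"gripper": -0.2,"x": -1.87,"y": 3.18,"z": 0,"ax": 0,"ay": 0,"az": 0},{"gripper": -0.2,"x": -1.87,"y": 3.18,"z": 0,"ax": 0,"ay": 0,"az": 0},{"gripper": -0.2,"x": -1.87,"y": 3.18,"z": 0,"ax": 0,"ay": 0,"az": 0},{"gripper": -0.2,"x": -1.87,"y": 3.18,"z": 0,"ax": 0,"ay": 0,"az": 0},{"gripper": -0.2,"x": -1.87,"y": 3.18,"z": 0,"ax": 0,"ay": 0,"az": 0}]}}

```text
clock: 1.83
position: [327.5, -342.5, 231.6]
ee_rot: [0.0, 1.0, -0.0, 0.0]
contact_force: [0.9, -0.4, -0.7]
gripper_width: 51.4
grasp_force: 0.0
```

Request:
{"api": "send_rows", "payload": {"targets": [{"gripper": -0.2,"x": -1.87,"y": 3.18,"z": 0,"ax": 0,"ay": 0,"az": 0},{"gripper": -0.2,"x": -1.87,"y": 3.18,"z": 0,"ax": 0,"ay": 0,"az": 0},{"gripper": -0.2,"x": -1.87,"y": 3.18,"z": 0,"ax": 0,"ay": 0,"az": 0},{"gripper": -0.2,"x": -1.87,"y": 3.18,"z": 0,"ax": 0,"ay": 0,"az": 0},{"gripper": -0.2,"x": -1.87,"y": 3.18,"z": 0,"ax": 0,"ay": 0,"az": 0}]}}

```text
clock: 2.25
position: [421.0, -183.3, 231.8]
ee_rot: [-0.0, 1.0, -0.0, 0.001]
contact_force: [1.1, -1.2, 0.5]
gripper_width: 51.1
grasp_force: 0.0
```

Request:
{"api": "send_rows", "payload": {"targets": [{"gripper": -0.2,"x": -1.87,"y": 3.18,"z": 0,"ax": 0,"ay": 0,"az": 0},{"gripper": -0.2,"x": -1.87,"y": 3.18,"z": 0,"ax": 0,"ay": 0,"az": 0},{"gripper": -0.2,"x": -1.87,"y": 3.18,"z": 0,"ax": 0,"ay": 0,"az": 0},{"gripper": -0.2,"x": 0,"y": 0,"z": 3.5,"ax": 0,"ay": 0,"az": 0},{"gripper": -0.2,"x": 0,"y": 0,"z": 3.5,"ax": 0,"ay": 0,"az": 0}]}}

```text
clock: 2.67
position: [479.4, -87.4, 162.5]
ee_rot: [-0.002, 1.0, 0.0, 0.004]
contact_force: [1.0, -0.3, -1.8]
gripper_width: 51.6
grasp_force: 0.0
```

Request:
{"api": "send_rows", "payload": {"targets": [{"gripper": -0.2,"x": 0,"y": 0,"z": 3.5,"ax": 0,"ay": 0,"az": 0},{"gripper": -0.2,"x": 0,"y": 0,"z": 3.0,"ax": 0,"ay": 0,"az": 0},{"gripper": -0.2,"x": 0,"y": 0,"z": 0,"ax": 0,"ay": 0,"az": 0}]}}

```text
clock: 2.92
position: [472.1, -89.7, 91.1]
ee_rot: [0.0, 1.0, -0.0, -0.006]
contact_force: [-0.7, 0.3, -0.6]
gripper_width: 51.3
grasp_force: 0.0
```

Request:
{"api": "send_rows", "payload": {"targets": [{"gripper": -0.2,"x": 0,"y": 0,"z": 2.0,"ax": 0,"ay": 0,"az": 0},{"gripper": -0.2,"x": 0,"y": 0,"z": 0,"ax": 0,"ay": 0,"az": 0},{"gripper": -0.2,"x": 0,"y": 0,"z": 0,"ax": 0,"ay": 0,"az": 0}]}}

```text
clock: 3.17
position: [476.9, -89.7, 77.3]
ee_rot: [-0.0, 1.0, -0.0, 0.0]
contact_force: [-0.2, -0.0, 0.2]
gripper_width: 51.0
grasp_force: 0.0
```

Request:
{"api": "send_rows", "payload": {"targets": [{"gripper": -0.2,"x": 0,"y": 0,"z": 2.0,"ax": 0,"ay": 0,"az": 0},{"gripper": -0.2,"x": 0,"y": 0,"z": 2.0,"ax": 0,"ay": 0,"az": 0},{"gripper": -0.2,"x": 0,"y": 0,"z": 1.8,"ax": 0,"ay": 0,"az": 0},{"gripper": -0.2,"x": 0,"y": 0,"z": 0,"ax": 0,"ay": 0,"az": 0},{"gripper": -0.2,"x": 0,"y": 0,"z": 0,"ax": 0,"ay": 0,"az": 0}]}}

```text
clock: 3.58
position: [477.4, -89.7, 19.5]
ee_rot: [-0.0, 1.0, -0.0, 0.001]
contact_force: [0.7, -0.2, -0.1]
gripper_width: 51.0
grasp_force: 0.0
```

Request:
{"api": "send_rows", "payload": {"targets": [{"gripper": 1,"x": 0,"y": 0,"z": 0,"ax": 0,"ay": 0,"az": 0},{"gripper": 1,"x": 0,"y": 0,"z": 0,"ax": 0,"ay": 0,"az": 0},{"gripper": 1,"x": 0,"y": 0,"z": 0,"ax": 0,"ay": 0,"az": 0},{"gripper": 1,"x": 0,"y": 0,"z": 0,"ax": 0,"ay": 0,"az": 0},{"gripper": 1,"x": 0,"y": 0,"z": 0,"ax": 0,"ay": 0,"az": 0}]}}

```text
clock: 4.0
position: [477.7, -89.5, 20.1]
ee_rot: [-0.0, 1.0, 0.0, 0.002]
contact_force: [-0.2, 0.9, 5.6]
gripper_width: 18.0
grasp_force: 58.4
```

Request:
{"api": "send_rows", "payload": {"targets": [{"gripper": 1,"x": 0,"y": 0,"z": 0,"ax": 0,"ay": 0,"az": 0},{"gripper": 1,"x": 0,"y": 0,"z": 0,"ax": 0,"ay": 0,"az": 0},{"gripper": 1,"x": 0,"y": 0,"z": 0,"ax": 0,"ay": 0,"az": 0}]}}

```text
clock: 4.25
position: [477.8, -89.5, 20.1]
ee_rot: [-0.0, 1.0, 0.0, 0.002]
contact_force: [-0.8, 0.1, 4.7]
gripper_width: 18.3
grasp_force: 58.4
```

Request:
{"api": "send_rows", "payload": {"targets": [{"gripper": 1,"x": 0,"y": 0,"z": -2,"ax": 0,"ay": 0,"az": 0},{"gripper": 1,"x": 0,"y": 0,"z": -2,"ax": 0,"ay": 0,"az": 0},{"gripper": 1,"x": -2,"y": 0,"z": -2,"ax": 0,"ay": 0,"az": 0},{"gripper": 1,"x": -3,"y": -0.1,"z": 0,"ax": 0,"ay": 0,"az": 0},{"gripper": 1,"x": -3,"y": -0.1,"z": 0,"ax": 0,"ay": 0,"az": 0}]}}

```text
clock: 4.67
position: [558.3, -91.5, 81.4]
ee_rot: [-0.0, 1.0, 0.0, 0.003]
contact_force: [0.6, -0.1, -0.8]
gripper_width: 18.2
grasp_force: 58.6
```

Request:
{"api": "send_rows", "payload": {"targets": [{"gripper": 1,"x": -3.5,"y": -0.1,"z": 0,"ax": 0,"ay": 0,"az": 0},{"gripper": 1,"x": -3.4,"y": 0,"z": 0,"ax": 0,"ay": 0,"az": 0},{"gripper": 1,"x": -3,"y": 0,"z": 0,"ax": 0,"ay": 0,"az": 0},{"gripper": 1,"x": -2.5,"y": 0,"z": 0,"ax": 0,"ay": 0,"az": 0},{"gripper": 1,"x": 0,"y": 0,"z": 0,"ax": 0,"ay": 0,"az": 0}]}}

```text
clock: 5.08
position: [685.0, -92.6, 78.6]
ee_rot: [-0.0, 1.0, -0.0, 0.002]
contact_force: [1.1, -0.8, -1.2]
gripper_width: 18.3
grasp_force: 58.6
```

Request:
{"api": "send_rows", "payload": {"targets": [{"gripper": 1,"x": 0,"y": 0,"z": 0,"ax": 0,"ay": 0,"az": 0},{"gripper": 1,"x": 0,"y": 0,"z": 0,"ax": 0,"ay": 0,"az": 0}]}}

```text
clock: 5.25
position: [679.5, -92.6, 78.3]
ee_rot: [0.0, 1.0, 0.0, -0.001]
contact_force: [0.5, -0.7, -0.5]
gripper_width: 17.9
grasp_force: 58.6
```

Run:
```python
from h import *
im,d=arm.get_image('scene');a=im[120:300,240:460,::-1];cv2.imwrite('pics/s1.png',cv2.resize(a,None,fx=3.3,fy=3.3,interpolation=cv2.INTER_CUBIC))
```

```text
(no output)
```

View pics/s1.png

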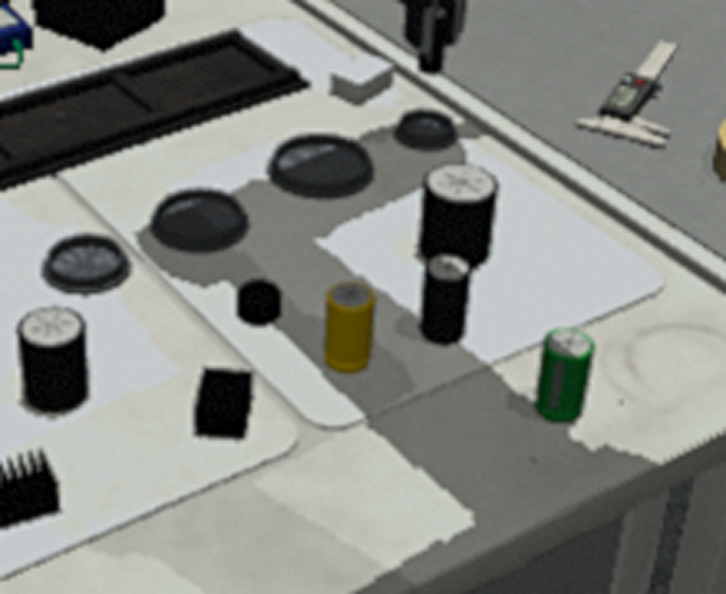

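The capacitor is held above the small cup, at about (430,60) in the crop, so I'm lowering it.

Request:
{"api": "send_rows", "payload": {"targets": [{"gripper": 1,"x": -0.1,"y": 0,"z": 2,"ax": 0,"ay": 0,"az": 0},{"gripper": 1,"x": 0,"y": 0,"z": 2,"ax": 0,"ay": 0,"az": 0},{"gripper": 1,"x": 0,"y": 0,"z": 1.2,"ax": 0,"ay": 0,"az": 0},{"gripper": 1,"x": 0,"y": 0,"z": 0,"ax": 0,"ay": 0,"az": 0},{"gripper": 1,"x": 0,"y": 0,"z": 0,"ax": 0,"ay": 0,"az": 0}]}}

```text
clock: 5.72
position: [680.9, -92.7, 26.4]
ee_rot: [-0.0, 1.0, -0.0, -0.0]
contact_force: [0.0, -0.3, -0.4]
gripper_width: 18.0
grasp_force: 58.7
```

Request:
{"api": "send_rows", "payload": {"targets": [{"gripper": 1,"x": 0,"y": 0,"z": 0.3,"ax": 0,"ay": 0,"az": 0},{"gripper": 1,"x": 0,"y": 0,"z": 0,"ax": 0,"ay": 0,"az": 0},{"gripper": 1,"x": 0,"y": 0,"z": 0,"ax": 0,"ay": 0,"az": 0}]}}

```text
clock: 5.97
position: [681.8, -92.5, 24.1]
ee_rot: [-0.0, 1.0, 0.0, 0.001]
contact_force: [0.0, 0.4, 0.1]
gripper_width: 18.4
grasp_force: 58.6
```

Request:
{"api": "send_rows", "payload": {"targets": [{"gripper": 0.2,"x": 0,"y": 0,"z": 0,"ax": 0,"ay": 0,"az": 0},{"gripper": -0.2,"x": 0,"y": 0,"z": 0,"ax": 0,"ay": 0,"az": 0},{"gripper": -0.2,"x": 0,"y": 0,"z": 0,"ax": 0,"ay": 0,"az": 0},{"gripper": -0.2,"x": 0,"y": 0,"z": 0,"ax": 0,"ay": 0,"az": 0},{"gripper": -0.2,"x": 0,"y": 0,"z": 0,"ax": 0,"ay": 0,"az": 0}]}}

```text
clock: 6.38
position: [681.5, -92.6, 23.4]
ee_rot: [-0.0, 1.0, -0.0, 0.0]
contact_force: [-0.3, 0.2, -0.5]
gripper_width: 51.4
grasp_force: 0.0
```

Request:
{"api": "send_rows", "payload": {"targets": [{"gripper": -0.2,"x": 0,"y": 0,"z": -2,"ax": 0,"ay": 0,"az": 0},{"gripper": -0.2,"x": 0,"y": 0,"z": -3,"ax": 0,"ay": 0,"az": 0},{"gripper": -0.2,"x": 0,"y": 0,"z": -3,"ax": 0,"ay": 0,"az": 0},{"gripper": -0.2,"x": 3,"y": 1,"z": -2,"ax": 0,"ay": 0,"az": 0},{"gripper": -0.2,"x": 3,"y": 2,"z": 0,"ax": 0,"ay": 0,"az": 0}]}}

```text
clock: 6.8
position: [624.8, -63.7, 128.3]
ee_rot: [0.001, 1.0, -0.0, 0.005]
contact_force: [0.5, 1.5, -0.1]
gripper_width: 51.1
grasp_force: 0.0
```

Request:
{"api": "send_rows", "payload": {"targets": [{"gripper": -0.2,"x": 2.8,"y": 2.2,"z": 0,"ax": 0,"ay": 0,"az": 0},{"gripper": -0.2,"x": 2.8,"y": 2.2,"z": 0,"ax": 0,"ay": 0,"az": 0},{"gripper": -0.2,"x": 2.8,"y": 2.2,"z": 0,"ax": 0,"ay": 0,"az": 0},{"gripper": -0.2,"x": 2.8,"y": 2.2,"z": 0,"ax": 0,"ay": 0,"az": 0},{"gripper": -0.2,"x": 2.8,"y": 2.2,"z": 0,"ax": 0,"ay": 0,"az": 0}]}}

```text
clock: 7.22
position: [480.1, 48.1, 123.5]
ee_rot: [0.0, 1.0, 0.0, 0.0]
contact_force: [0.0, 1.2, 0.0]
gripper_width: 51.4
grasp_force: 0.0
```

Request:
{"api": "send_rows", "payload": {"targets": [{"gripper": -0.2,"x": 0,"y": 0,"z": 2,"ax": 0,"ay": 0,"az": 0},{"gripper": -0.2,"x": 0,"y": 0,"z": 2.5,"ax": 0,"ay": 0,"az": 0},{"gripper": -0.2,"x": 0,"y": 0,"z": 0,"ax": 0,"ay": 0,"az": 0},{"gripper": -0.2,"x": 0,"y": 0,"z": 0,"ax": 0,"ay": 0,"az": 0},{"gripper": -0.2,"x": 0,"y": 0,"z": 0,"ax": 0,"ay": 0,"az": 0}]}}

```text
clock: 7.63
position: [482.4, 47.5, 79.2]
ee_rot: [-0.0, 1.0, 0.0, 0.001]
contact_force: [-0.4, -0.6, 0.5]
gripper_width: 51.2
grasp_force: 0.0
```

Run:
```python
from meas import *
im,d=arm.get_image('scene');a=im[130:290,290:470,::-1];cv2.imwrite('pics/s2.png',cv2.resize(a,None,fx=3.6,fy=3.6,interpolation=cv2.INTER_CUBIC))
print(tops('scene',d,dict(n20=(680,-93,15))))
```

```text
{'n20': [14.4, 671.3, -88.6, 670.6, -88.9, 4.4, 4.0]}
```

View pics/s2.png

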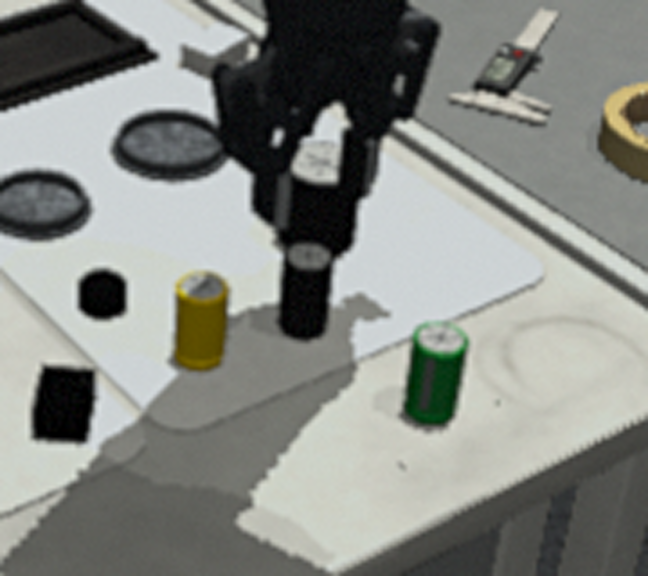

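The gripper straddles cap_30, whose top is at about (308,255), and clears the yellow one. Next is the grasp.

Request:
{"api": "send_rows", "payload": {"targets": [{"gripper": -0.2,"x": 0.1,"y": 0.1,"z": 2.0,"ax": 0,"ay": 0,"az": 0},{"gripper": -0.2,"x": 0,"y": 0,"z": 2.0,"ax": 0,"ay": 0,"az": 0},{"gripper": -0.2,"x": 0,"y": 0,"z": 2.1,"ax": 0,"ay": 0,"az": 0},{"gripper": -0.2,"x": 0,"y": 0,"z": 0,"ax": 0,"ay": 0,"az": 0},{"gripper": -0.2,"x": 0,"y": 0,"z": 0,"ax": 0,"ay": 0,"az": 0}]}}

```text
clock: 8.1
position: [480.8, 48.1, 17.6]
ee_rot: [0.0, 1.0, -0.0, -0.0]
contact_force: [0.4, -0.9, 0.7]
gripper_width: 51.4
grasp_force: 0.0
```

Request:
{"api": "send_rows", "payload": {"targets": [{"gripper": 1,"x": 0,"y": 0,"z": 0,"ax": 0,"ay": 0,"az": 0},{"gripper": 1,"x": 0,"y": 0,"z": 0,"ax": 0,"ay": 0,"az": 0},{"gripper": 1,"x": 0,"y": 0,"z": 0,"ax": 0,"ay": 0,"az": 0},{"gripper": 1,"x": 0,"y": 0,"z": 0,"ax": 0,"ay": 0,"az": 0},{"gripper": 1,"x": 0,"y": 0,"z": 0,"ax": 0,"ay": 0,"az": 0}]}}

```text
clock: 8.52
position: [482.0, 48.9, 19.1]
ee_rot: [-0.0, 1.0, 0.001, 0.002]
contact_force: [-0.5, -0.8, 6.7]
gripper_width: 28.7
grasp_force: 59.1
```

Request:
{"api": "send_rows", "payload": {"targets": [{"gripper": 1,"x": 0,"y": 0,"z": -2,"ax": 0,"ay": 0,"az": 0},{"gripper": 1,"x": 0,"y": 0,"z": -3,"ax": 0,"ay": 0,"az": 0},{"gripper": 1,"x": 0,"y": 0,"z": -3,"ax": 0,"ay": 0,"az": 0},{"gripper": 1,"x": 0,"y": 0,"z": 0,"ax": 0,"ay": 0,"az": 0}]}}

```text
clock: 8.85
position: [484.2, 49.7, 103.2]
ee_rot: [-0.001, 1.0, 0.002, 0.006]
contact_force: [1.0, 0.8, 0.1]
gripper_width: 28.5
grasp_force: 59.2
```

Request:
{"api": "send_rows", "payload": {"targets": [{"gripper": 1,"x": -1.8,"y": 1.6,"z": 0,"ax": 0,"ay": 0,"az": 0},{"gripper": 1,"x": -2.7,"y": 2.4,"z": 0,"ax": 0,"ay": 0,"az": 0},{"gripper": 1,"x": -2.7,"y": 2.4,"z": 0,"ax": 0,"ay": 0,"az": 0},{"gripper": 1,"x": -2.7,"y": 2.4,"z": 0,"ax": 0,"ay": 0,"az": 0},{"gripper": 1,"x": -2.7,"y": 2.4,"z": 0,"ax": 0,"ay": 0,"az": 0}]}}

```text
clock: 9.27
position: [607.2, 161.4, 97.4]
ee_rot: [0.0, 1.0, 0.0, -0.0]
contact_force: [0.5, 0.1, -0.3]
gripper_width: 28.2
grasp_force: 59.2
```

Request:
{"api": "send_rows", "payload": {"targets": [{"gripper": 1,"x": -2.7,"y": 2.4,"z": 0,"ax": 0,"ay": 0,"az": 0},{"gripper": 1,"x": -2.6,"y": 2.2,"z": 0,"ax": 0,"ay": 0,"az": 0},{"gripper": 1,"x": 0,"y": 0,"z": 2,"ax": 0,"ay": 0,"az": 0},{"gripper": 1,"x": 0,"y": 0,"z": 2,"ax": 0,"ay": 0,"az": 0},{"gripper": 1,"x": 0,"y": 0,"z": 0,"ax": 0,"ay": 0,"az": 0}]}}

```text
clock: 9.68
position: [656.3, 205.6, 51.9]
ee_rot: [0.0, 1.0, -0.002, -0.005]
contact_force: [-1.0, -1.2, -1.6]
gripper_width: 28.4
grasp_force: 59.2
```

Request:
{"api": "send_rows", "payload": {"targets": [{"gripper": 1,"x": 0,"y": 0,"z": 0,"ax": 0,"ay": 0,"az": 0},{"gripper": 1,"x": 0,"y": 0,"z": 0,"ax": 0,"ay": 0,"az": 0}]}}

```text
clock: 9.85
position: [659.8, 206.4, 58.3]
ee_rot: [-0.0, 1.0, 0.0, 0.001]
contact_force: [0.5, 0.3, 0.5]
gripper_width: 28.2
grasp_force: 59.2
```

Run:
```python
from meas import *
im,d=arm.get_image('scene')
print(tops('scene',d,dict(n20=(680,-93,15))),arm.read_state()['position'])
```

```text
{'n20': [48.5, 679.6, -88.9, 681.6, -89.4, 11.1, 39.0]} [660.13832119 206.51288242  58.98357687]
```

Request:
{"api": "send_rows", "payload": {"targets": [{"gripper": 1,"x": 0,"y": 0,"z": 2,"ax": 0,"ay": 0,"az": 0},{"gripper": 1,"x": 0,"y": 0,"z": 1.3,"ax": 0,"ay": 0,"az": 0},{"gripper": 1,"x": 0,"y": 0,"z": 0,"ax": 0,"ay": 0,"az": 0},{"gripper": 1,"x": 0,"y": 0,"z": 0.3,"ax": 0,"ay": 0,"az": 0},{"gripper": 1,"x": 0,"y": 0,"z": 0,"ax": 0,"ay": 0,"az": 0}]}}

```text
clock: 10.32
position: [659.8, 206.5, 22.1]
ee_rot: [-0.0, 1.0, 0.0, 0.0]
contact_force: [0.7, 0.9, -0.8]
gripper_width: 28.5
grasp_force: 59.4
```

Request:
{"api": "send_rows", "payload": {"targets": [{"gripper": 0.1,"x": 0,"y": 0,"z": 0,"ax": 0,"ay": 0,"az": 0},{"gripper": -0.3,"x": 0,"y": 0,"z": 0,"ax": 0,"ay": 0,"az": 0},{"gripper": -0.3,"x": 0,"y": 0,"z": 0,"ax": 0,"ay": 0,"az": 0},{"gripper": -0.3,"x": 0,"y": 0,"z": 0,"ax": 0,"ay": 0,"az": 0},{"gripper": -0.3,"x": 0,"y": 0,"z": 0,"ax": 0,"ay": 0,"az": 0}]}}

```text
clock: 10.73
position: [659.5, 206.5, 21.5]
ee_rot: [-0.0, 1.0, 0.0, 0.0]
contact_force: [0.1, -0.6, 0.0]
gripper_width: 55.6
grasp_force: 0.0
```

Request:
{"api": "send_rows", "payload": {"targets": [{"gripper": -0.5,"x": 0,"y": 0,"z": -2,"ax": 0,"ay": 0,"az": 0},{"gripper": -0.5,"x": 0,"y": 0,"z": -3,"ax": 0,"ay": 0,"az": 0},{"gripper": -0.5,"x": 0,"y": 0,"z": -3,"ax": 0,"ay": 0,"az": 0},{"gripper": -0.5,"x": 2,"y": 1.5,"z": -1,"ax": 0,"ay": 0,"az": 0},{"gripper": -0.5,"x": 3,"y": 2,"z": 0,"ax": 0,"ay": 0,"az": 0}]}}

```text
clock: 11.15
position: [613.0, 241.6, 115.4]
ee_rot: [0.001, 1.0, 0.002, 0.004]
contact_force: [0.4, 1.7, -0.9]
gripper_width: 64.4
grasp_force: 0.0
```

Request:
{"api": "send_rows", "payload": {"targets": [{"gripper": -0.5,"x": 3,"y": 2,"z": 0,"ax": 0,"ay": 0,"az": 0},{"gripper": -0.5,"x": 2.3,"y": 2,"z": 0,"ax": 0,"ay": 0,"az": 0},{"gripper": -0.5,"x": 0,"y": 0,"z": 2,"ax": 0,"ay": 0,"az": 0},{"gripper": -0.5,"x": 0,"y": 0,"z": 0,"ax": 0,"ay": 0,"az": 0},{"gripper": -0.5,"x": 0,"y": 0,"z": 0,"ax": 0,"ay": 0,"az": 0}]}}

```text
clock: 11.57
position: [555.8, 281.1, 90.7]
ee_rot: [-0.0, 1.0, -0.001, -0.001]
contact_force: [0.9, -0.4, 0.8]
gripper_width: 63.9
grasp_force: 0.0
```

Request:
{"api": "send_rows", "payload": {"targets": [{"gripper": -0.5,"x": 0,"y": 0,"z": 2.5,"ax": 0,"ay": 0,"az": 0},{"gripper": -0.5,"x": 0,"y": 0,"z": 2.5,"ax": 0,"ay": 0,"az": 0},{"gripper": -0.5,"x": 0,"y": 0,"z": 2.3,"ax": 0,"ay": 0,"az": 0},{"gripper": -0.5,"x": 0,"y": 0,"z": 0,"ax": 0,"ay": 0,"az": 0},{"gripper": -0.5,"x": 0,"y": 0,"z": 0,"ax": 0,"ay": 0,"az": 0}]}}

```text
clock: 11.98
position: [557.0, 280.4, 17.9]
ee_rot: [0.0, 1.0, -0.001, -0.001]
contact_force: [-0.2, 0.9, 0.9]
gripper_width: 63.8
grasp_force: 0.0
```

Request:
{"api": "send_rows", "payload": {"targets": [{"gripper": 1,"x": 0,"y": 0,"z": 0,"ax": 0,"ay": 0,"az": 0},{"gripper": 1,"x": 0,"y": 0,"z": 0,"ax": 0,"ay": 0,"az": 0},{"gripper": 1,"x": 0,"y": 0,"z": 0,"ax": 0,"ay": 0,"az": 0},{"gripper": 1,"x": 0,"y": 0,"z": 0,"ax": 0,"ay": 0,"az": 0},{"gripper": 1,"x": 0,"y": 0,"z": 0,"ax": 0,"ay": 0,"az": 0}]}}

```text
clock: 12.4
position: [558.0, 282.3, 20.7]
ee_rot: [-0.0, 1.0, 0.001, 0.002]
contact_force: [-0.1, -0.1, 6.0]
gripper_width: 38.6
grasp_force: 60.6
```

Request:
{"api": "send_rows", "payload": {"targets": [{"gripper": 1,"x": 0,"y": 0,"z": -2,"ax": 0,"ay": 0,"az": 0},{"gripper": 1,"x": 0,"y": 0,"z": -3,"ax": 0,"ay": 0,"az": 0},{"gripper": 1,"x": 0,"y": 0,"z": -3,"ax": 0,"ay": 0,"az": 0},{"gripper": 1,"x": 0,"y": 0,"z": 0,"ax": 0,"ay": 0,"az": 0},{"gripper": 1,"x": 0,"y": 0,"z": 0,"ax": 0,"ay": 0,"az": 0}]}}

```text
clock: 12.82
position: [557.1, 282.2, 100.7]
ee_rot: [-0.0, 1.0, 0.002, 0.002]
contact_force: [-0.6, -0.4, -0.8]
gripper_width: 38.6
grasp_force: 60.3
```

Request:
{"api": "send_rows", "payload": {"targets": [{"gripper": 1,"x": -1.5,"y": -1.5,"z": -1,"ax": 0,"ay": 0,"az": 0},{"gripper": 1,"x": -1.5,"y": -2.5,"z": 0,"ax": 0,"ay": 0,"az": 0},{"gripper": 1,"x": -1.6,"y": -2.5,"z": 0,"ax": 0,"ay": 0,"az": 0},{"gripper": 1,"x": -1.6,"y": -2.5,"z": 0,"ax": 0,"ay": 0,"az": 0},{"gripper": 1,"x": -1.6,"y": -2.5,"z": 0,"ax": 0,"ay": 0,"az": 0}]}}

```text
clock: 13.23
position: [633.8, 165.1, 106.6]
ee_rot: [-0.0, 1.0, -0.0, -0.002]
contact_force: [-0.3, 0.6, -0.6]
gripper_width: 38.8
grasp_force: 60.4
```

Request:
{"api": "send_rows", "payload": {"targets": [{"gripper": 1,"x": -1.6,"y": -2.5,"z": 0,"ax": 0,"ay": 0,"az": 0},{"gripper": 1,"x": -1.5,"y": -2.5,"z": 0,"ax": 0,"ay": 0,"az": 0},{"gripper": 1,"x": 0,"y": 0,"z": 2.5,"ax": 0,"ay": 0,"az": 0},{"gripper": 1,"x": 0,"y": 0,"z": 2.5,"ax": 0,"ay": 0,"az": 0},{"gripper": 1,"x": 0,"y": 0,"z": 0,"ax": 0,"ay": 0,"az": 0}]}}

```text
clock: 13.65
position: [660.6, 114.2, 51.0]
ee_rot: [0.002, 1.0, -0.002, -0.007]
contact_force: [-1.0, -0.1, -2.7]
gripper_width: 38.0
grasp_force: 60.4
```

Request:
{"api": "send_rows", "payload": {"targets": [{"gripper": 1,"x": 0,"y": 0,"z": 0,"ax": 0,"ay": 0,"az": 0},{"gripper": 1,"x": 0,"y": 0,"z": 0,"ax": 0,"ay": 0,"az": 0},{"gripper": 1,"x": 0,"y": 0,"z": 0,"ax": 0,"ay": 0,"az": 0}]}}

```text
clock: 13.9
position: [666.3, 117.2, 59.9]
ee_rot: [-0.001, 1.0, 0.0, 0.001]
contact_force: [-0.5, 0.7, 0.4]
gripper_width: 38.7
grasp_force: 60.4
```

Request:
{"api": "send_rows", "payload": {"targets": [{"gripper": 1,"x": 0,"y": 0,"z": 2,"ax": 0,"ay": 0,"az": 0},{"gripper": 1,"x": 0,"y": 0,"z": 1.2,"ax": 0,"ay": 0,"az": 0},{"gripper": 1,"x": 0,"y": 0,"z": 0,"ax": 0,"ay": 0,"az": 0},{"gripper": 1,"x": 0,"y": 0,"z": 0.3,"ax": 0,"ay": 0,"az": 0},{"gripper": 1,"x": 0,"y": 0,"z": 0,"ax": 0,"ay": 0,"az": 0}]}}

```text
clock: 14.32
position: [665.7, 116.7, 23.7]
ee_rot: [-0.0, 1.0, -0.0, 0.0]
contact_force: [0.3, 0.3, -0.9]
gripper_width: 38.5
grasp_force: 60.6
```

Request:
{"api": "send_rows", "payload": {"targets": [{"gripper": 1,"x": 0,"y": 0,"z": 0,"ax": 0,"ay": 0,"az": 0}]}}

```text
clock: 14.4
position: [666.0, 116.7, 24.2]
ee_rot: [-0.0, 1.0, 0.0, 0.001]
contact_force: [0.7, 0.2, -0.7]
gripper_width: 38.4
grasp_force: 60.6
```

Request:
{"api": "send_rows", "payload": {"targets": [{"gripper": 0,"x": 0,"y": 0,"z": 0,"ax": 0,"ay": 0,"az": 0},{"gripper": -0.4,"x": 0,"y": 0,"z": 0,"ax": 0,"ay": 0,"az": 0},{"gripper": -0.4,"x": 0,"y": 0,"z": 0,"ax": 0,"ay": 0,"az": 0},{"gripper": -0.4,"x": 0,"y": 0,"z": 0,"ax": 0,"ay": 0,"az": 0},{"gripper": -0.4,"x": 0,"y": 0,"z": 0,"ax": 0,"ay": 0,"az": 0}]}}

```text
clock: 14.82
position: [665.6, 116.4, 23.6]
ee_rot: [-0.0, 1.0, 0.0, 0.0]
contact_force: [0.7, -0.2, 0.7]
gripper_width: 59.7
grasp_force: 0.0
```

Request:
{"api": "send_rows", "payload": {"targets": [{"gripper": -0.5,"x": 0,"y": 0,"z": -2,"ax": 0,"ay": 0,"az": 0},{"gripper": -0.8,"x": 0,"y": 0,"z": -3,"ax": 0,"ay": 0,"az": 0},{"gripper": -0.8,"x": 0,"y": 0,"z": -3,"ax": 0,"ay": 0,"az": 0},{"gripper": -0.8,"x": 2,"y": -2.3,"z": -1,"ax": 0,"ay": 0,"az": 0},{"gripper": -0.8,"x": 2.5,"y": -3,"z": 0,"ax": 0,"ay": 0,"az": 0}]}}

```text
clock: 15.23
position: [623.8, 65.2, 117.1]
ee_rot: [-0.002, 1.0, 0.001, 0.005]
contact_force: [-0.1, -0.8, 0.4]
gripper_width: 76.8
grasp_force: 0.0
```

Request:
{"api": "send_rows", "payload": {"targets": [{"gripper": -0.8,"x": 2.5,"y": -3,"z": 0,"ax": 0,"ay": 0,"az": 0},{"gripper": -0.8,"x": 2.5,"y": -3,"z": 0,"ax": 0,"ay": 0,"az": 0},{"gripper": -0.8,"x": 2.4,"y": -2,"z": 0,"ax": 0,"ay": 0,"az": 0},{"gripper": -0.8,"x": 0,"y": 0,"z": 2,"ax": 0,"ay": 0,"az": 0},{"gripper": -0.8,"x": 0,"y": 0,"z": 0,"ax": 0,"ay": 0,"az": 0}]}}

```text
clock: 15.65
position: [543.4, -18.1, 91.6]
ee_rot: [0.001, 1.0, -0.0, -0.002]
contact_force: [-0.7, -0.1, -0.5]
gripper_width: 77.0
grasp_force: 0.0
```

Request:
{"api": "send_rows", "payload": {"targets": [{"gripper": -0.8,"x": 0,"y": 0,"z": 0,"ax": 0,"ay": 0,"az": 0},{"gripper": -0.8,"x": 0,"y": 0,"z": 0,"ax": 0,"ay": 0,"az": 0}]}}

```text
clock: 15.82
position: [547.7, -16.1, 93.9]
ee_rot: [-0.001, 1.0, -0.0, 0.001]
contact_force: [-0.4, -0.0, 0.3]
gripper_width: 76.5
grasp_force: 0.0
```

Run:
```python
from meas import *
im,d=arm.get_image('scene')
print(tops('scene',d,dict(n20=(680,-91,15),n30=(660,206,25),n40=(666,117,28),c50=(547,-16,30))),arm.read_state()['position'])
```

```text
{'n20': [47.1, 673.7, -94.4, 674.6, -94.8, 3.5, 5.0], 'n30': [53.1, 655.9, 209.1, 657.8, 206.9, 16.3, 105.0], 'n40': [53.4, 662.0, 119.2, 665.3, 116.9, 22.0, 154.0], 'c50': [199.6, 533.1, -14.0, 536.7, -15.7, 27.9, 127.0]} [547.83074113 -15.92185773  93.97629625]
```

Request:
{"api": "send_rows", "payload": {"targets": [{"gripper": -0.8,"x": 0,"y": 0,"z": 2.5,"ax": 0,"ay": 0,"az": 0},{"gripper": -0.8,"x": 0,"y": 0,"z": 2.5,"ax": 0,"ay": 0,"az": 0},{"gripper": -0.8,"x": 0,"y": 0,"z": 2.5,"ax": 0,"ay": 0,"az": 0},{"gripper": -0.8,"x": 0,"y": 0,"z": 0,"ax": 0,"ay": 0,"az": 0},{"gripper": -0.8,"x": 0,"y": 0,"z": 0,"ax": 0,"ay": 0,"az": 0}]}}

```text
clock: 16.28
position: [546.7, -16.2, 17.8]
ee_rot: [-0.001, 1.0, -0.0, -0.001]
contact_force: [0.1, -0.2, 0.3]
gripper_width: 77.0
grasp_force: 0.0
```

Request:
{"api": "send_rows", "payload": {"targets": [{"gripper": 1,"x": 0,"y": 0,"z": 0,"ax": 0,"ay": 0,"az": 0},{"gripper": 1,"x": 0,"y": 0,"z": 0,"ax": 0,"ay": 0,"az": 0},{"gripper": 1,"x": 0,"y": 0,"z": 0,"ax": 0,"ay": 0,"az": 0},{"gripper": 1,"x": 0,"y": 0,"z": 0,"ax": 0,"ay": 0,"az": 0},{"gripper": 1,"x": 0,"y": 0,"z": 0,"ax": 0,"ay": 0,"az": 0}]}}

```text
clock: 16.7
position: [548.3, -16.1, 20.4]
ee_rot: [-0.001, 1.0, 0.0, 0.002]
contact_force: [-1.0, 1.4, 6.8]
gripper_width: 48.4
grasp_force: 62.1
```

Request:
{"api": "send_rows", "payload": {"targets": [{"gripper": 1,"x": 0,"y": 0,"z": -2,"ax": 0,"ay": 0,"az": 0},{"gripper": 1,"x": 0,"y": 0,"z": -2.5,"ax": 0,"ay": 0,"az": 0},{"gripper": 1,"x": 0,"y": 0,"z": -2.5,"ax": 0,"ay": 0,"az": 0},{"gripper": 1,"x": 0,"y": 0,"z": 0,"ax": 0,"ay": 0,"az": 0},{"gripper": 1,"x": 0,"y": 0,"z": 0,"ax": 0,"ay": 0,"az": 0}]}}

```text
clock: 17.12
position: [547.1, -16.4, 90.0]
ee_rot: [0.0, 1.0, 0.001, 0.002]
contact_force: [-0.8, 0.6, -2.4]
gripper_width: 49.1
grasp_force: 62.4
```

Request:
{"api": "send_rows", "payload": {"targets": [{"gripper": 1,"x": -2,"y": 0.4,"z": 0,"ax": 0,"ay": 0,"az": 0},{"gripper": 1,"x": -3,"y": 0.5,"z": 0,"ax": 0,"ay": 0,"az": 0},{"gripper": 1,"x": -3,"y": 0.4,"z": 0,"ax": 0,"ay": 0,"az": 0},{"gripper": 1,"x": -3,"y": 0.4,"z": 0,"ax": 0,"ay": 0,"az": 0},{"gripper": 1,"x": -2.4,"y": 0.4,"z": 0,"ax": 0,"ay": 0,"az": 0}]}}

```text
clock: 17.53
position: [681.2, 4.4, 86.3]
ee_rot: [0.0, 1.0, -0.0, -0.001]
contact_force: [0.1, -0.6, -1.1]
gripper_width: 48.6
grasp_force: 62.4
```

Request:
{"api": "send_rows", "payload": {"targets": [{"gripper": 1,"x": 0,"y": 0,"z": 2,"ax": 0,"ay": 0,"az": 0},{"gripper": 1,"x": 0,"y": 0,"z": 1,"ax": 0,"ay": 0,"az": 0},{"gripper": 1,"x": 0,"y": 0,"z": 0,"ax": 0,"ay": 0,"az": 0},{"gripper": 1,"x": 0,"y": 0,"z": 0,"ax": 0,"ay": 0,"az": 0},{"gripper": 1,"x": 0,"y": 0,"z": 0,"ax": 0,"ay": 0,"az": 0}]}}

```text
clock: 17.95
position: [679.9, 4.2, 58.4]
ee_rot: [-0.0, 1.0, -0.0, -0.0]
contact_force: [0.2, -0.1, -1.5]
gripper_width: 48.6
grasp_force: 62.3
```

Request:
{"api": "send_rows", "payload": {"targets": [{"gripper": 1,"x": 0,"y": 0,"z": 2,"ax": 0,"ay": 0,"az": 0},{"gripper": 1,"x": 0,"y": 0,"z": 1.2,"ax": 0,"ay": 0,"az": 0},{"gripper": 1,"x": 0,"y": 0,"z": 0,"ax": 0,"ay": 0,"az": 0},{"gripper": 1,"x": 0,"y": 0,"z": 0.2,"ax": 0,"ay": 0,"az": 0},{"gripper": 1,"x": 0,"y": 0,"z": 0,"ax": 0,"ay": 0,"az": 0}]}}

```text
clock: 18.37
position: [680.7, 4.4, 24.8]
ee_rot: [-0.0, 1.0, -0.0, 0.0]
contact_force: [0.6, -0.6, -2.0]
gripper_width: 48.8
grasp_force: 62.3
```

Request:
{"api": "send_rows", "payload": {"targets": [{"gripper": 1,"x": 0,"y": 0,"z": 0,"ax": 0,"ay": 0,"az": 0}]}}

```text
clock: 18.45
position: [681.0, 4.5, 25.3]
ee_rot: [-0.0, 1.0, 0.0, 0.001]
contact_force: [-0.5, 0.0, -0.9]
gripper_width: 48.7
grasp_force: 62.3
```

Request:
{"api": "send_rows", "payload": {"targets": [{"gripper": 1,"x": 0,"y": 0,"z": 0.15,"ax": 0,"ay": 0,"az": 0},{"gripper": 1,"x": 0,"y": 0,"z": 0,"ax": 0,"ay": 0,"az": 0},{"gripper": -0.2,"x": 0,"y": 0,"z": 0,"ax": 0,"ay": 0,"az": 0},{"gripper": -0.6,"x": 0,"y": 0,"z": 0,"ax": 0,"ay": 0,"az": 0},{"gripper": -0.6,"x": 0,"y": 0,"z": 0,"ax": 0,"ay": 0,"az": 0}]}}

```text
clock: 18.87
position: [680.9, 4.5, 23.4]
ee_rot: [-0.0, 1.0, 0.0, 0.001]
contact_force: [0.5, -0.2, 0.5]
gripper_width: 68.2
grasp_force: 0.0
```

Request:
{"api": "send_rows", "payload": {"targets": [{"gripper": -0.6,"x": 0,"y": 0,"z": 0,"ax": 0,"ay": 0,"az": 0},{"gripper": -0.6,"x": 0,"y": 0,"z": -2,"ax": 0,"ay": 0,"az": 0},{"gripper": -0.6,"x": 0,"y": 0,"z": -3.5,"ax": 0,"ay": 0,"az": 0},{"gripper": -0.6,"x": 0,"y": 0,"z": -3.5,"ax": 0,"ay": 0,"az": 0},{"gripper": -0.6,"x": 2,"y": -2,"z": -3.5,"ax": 0,"ay": 0,"az": 0}]}}

```text
clock: 19.28
position: [664.6, -12.1, 146.8]
ee_rot: [-0.002, 1.0, -0.0, 0.002]
contact_force: [0.5, -0.5, 0.5]
gripper_width: 67.7
grasp_force: 0.0
```

Request:
{"api": "send_rows", "payload": {"targets": [{"gripper": -0.6,"x": 2.5,"y": -2.5,"z": -3,"ax": 0,"ay": 0,"az": 0},{"gripper": -0.6,"x": 2.5,"y": -2.5,"z": -3,"ax": 0,"ay": 0,"az": 0},{"gripper": -0.6,"x": 2.5,"y": -3,"z": 0,"ax": 0,"ay": 0,"az": 0},{"gripper": -0.6,"x": 2.5,"y": -3,"z": 0,"ax": 0,"ay": 0,"az": 0},{"gripper": -0.6,"x": 2.5,"y": -3,"z": 0,"ax": 0,"ay": 0,"az": 0}]}}

```text
clock: 19.7
position: [540.9, -150.0, 200.3]
ee_rot: [-0.0, 1.0, 0.0, 0.001]
contact_force: [0.8, -1.2, -0.5]
gripper_width: 68.5
grasp_force: 0.0
```

Request:
{"api": "send_rows", "payload": {"targets": [{"gripper": -0.6,"x": 2,"y": -3.5,"z": 0,"ax": 0,"ay": 0,"az": 0},{"gripper": -0.6,"x": 2,"y": -3.5,"z": 0,"ax": 0,"ay": 0,"az": 0},{"gripper": -0.6,"x": 2,"y": -3.5,"z": 0,"ax": 0,"ay": 0,"az": 0},{"gripper": -0.6,"x": 1,"y": -3.5,"z": 0,"ax": 0,"ay": 0,"az": 0},{"gripper": -0.6,"x": 0,"y": 0,"z": 0,"ax": 0,"ay": 0,"az": 0}]}}

```text
clock: 20.12
position: [469.8, -293.6, 199.6]
ee_rot: [0.003, 1.0, -0.001, 0.0]
contact_force: [0.8, 0.2, 1.2]
gripper_width: 68.2
grasp_force: 0.0
```

Run:
```python
from meas import *
S=dict(n20=(680,-91,18),n30=(660,206,25),n40=(666,117,28),n50=(680,4.5,33),hs=(482,340,38),hsb=(484.5,208.5,38))
for n in('scene','top'):
    im,d=arm.get_image(n)
    if n=='scene': cv2.imwrite('pics/s9.png',cv2.resize(im[120:300,220:460,::-1],None,fx=3.3,fy=3.3,interpolation=cv2.INTER_CUBIC))
    else: cv2.imwrite('pics/t9.png',cv2.resize(im[120:260,220:430,::-1],None,fx=3.8,fy=3.8,interpolation=cv2.INTER_CUBIC))
    for k,v in tops(n,d,S).items(): print(n,k,v)
```

```text
scene n20 [47.8, 679.7, -88.9, 680.9, -89.9, 10.1, 38.0]
scene n30 [53.0, 655.9, 208.8, 658.6, 209.2, 15.8, 108.0]
scene n40 [53.7, 662.1, 119.3, 663.8, 117.9, 20.5, 152.0]
scene n50 [58.6, 677.0, 8.0, 678.3, 6.1, 26.3, 202.0]
scene hs [22.1, 481.8, 340.4, 482.6, 340.8, 23.5, 153.0]
scene hsb [23.0, 484.3, 209.6, 485.8, 209.1, 23.6, 213.0]
top n20 [50.5, 681.0, -91.7, 681.2, -92.5, 9.9, 49.0]
top n30 [55.3, 658.1, 206.0, 658.3, 206.1, 14.5, 113.0]
top n40 [56.1, 664.4, 116.5, 664.5, 116.4, 19.5, 196.0]
top n50 [61.0, 679.6, 4.8, 679.9, 5.2, 24.8, 305.0]
top hs [23.7, 483.1, 339.9, 483.2, 339.5, 22.5, 82.0]
top hsb [23.8, 484.2, 208.6, 484.3, 207.3, 21.9, 60.0]
```

View pics/s9.png

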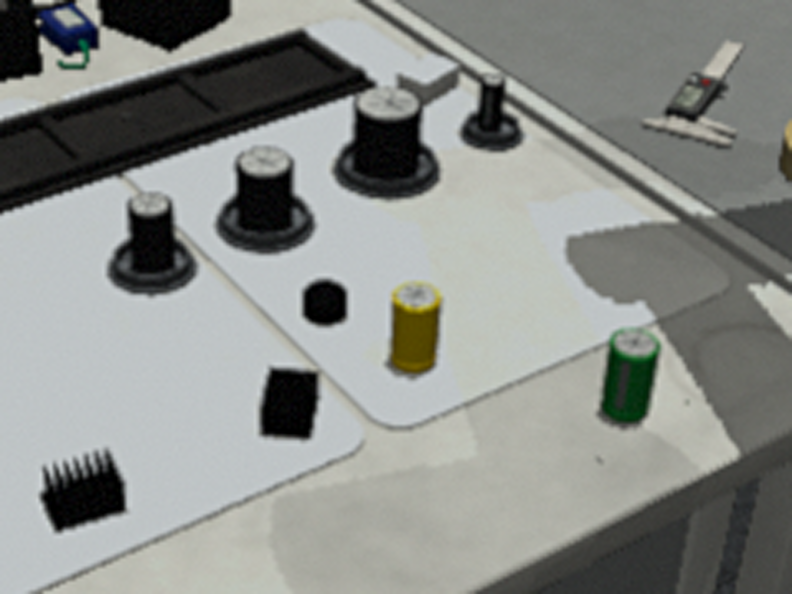

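View pics/t9.png

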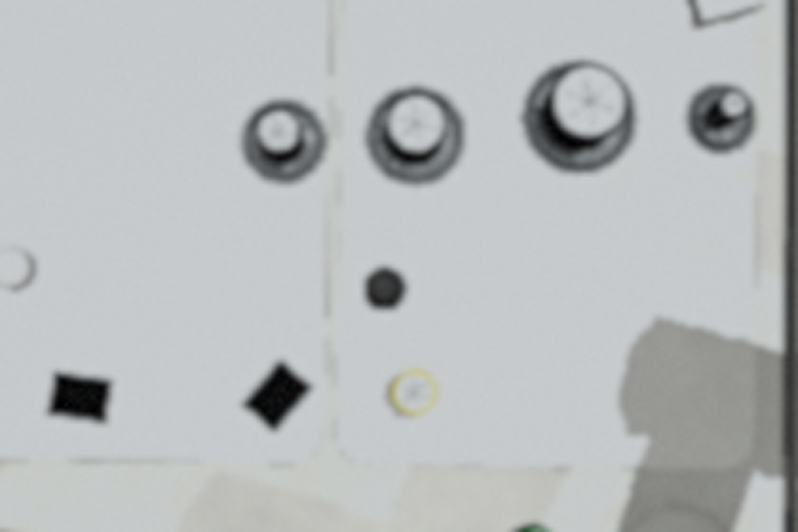

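All four capacitors stand upright in their own cups, within about 2 mm of centre. Their tops sit roughly 2 mm higher than on the bench, which fits the cup floors, and both heat sinks are where they started.

```bash
python3 -c "
from bench import arm
print(arm.job_done())"
```

```text
the job is handed in; nothing more can be done
None
```

The job is handed in at about 20 s on the clock: in the final check from both cameras all four capacitors stood upright and released in their own cups, within about 2 mm of centre, and the heat sinks had not moved; the judge's verdict was not shown.

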